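# Open the board holder and keep its sprung jaw at the cursor

### The arm

A 6-joint arm with a two-finger parallel gripper is mounted at the origin on the work surface. World frame = base frame: x ahead of the robot, y to its left, z up, the work surface at z = 0. Lengths are in m, angles in rad, forces in N, time in s.
With the tool pointing down it reaches from about 0.325 to 0.9 m from the base axis. Payload 6.1 kg.
Tool frame: the origin (TCP) lies on the centre line of the jaws, within the pads' length; the fingertips stand 19 mm ahead of it and the grasp point (between the pads) is the TCP; z points along the fingers, y is the line along which they close (so a half turn about z gives the same grasp; the last joint's range is limited). The gripper opens to 87 mm and grips with 3 to 60 N. Pads are 19 mm wide; open, the fingers measure 117 mm over their backs; the gripper's body (75 mm by 190 mm) begins 51 mm behind the grasp point.
Start: joints at [1.109, 0.22, 1.526, -0, 1.395, -0.126], TCP at [0.206, 0.59, 0.242] pointing down, gripper open.
Joint ranges: [-2.98, 2.98], [-0.91, 2.08], [0.09, 2.57], [-1.24, 4.39], [0.2, 2.65], [-2.68, 2.68]. Speed limits (rad/s): [2.57, 2.57, 3.01, 3.14, 3.14, 3.14].

### API

Orientations are given as a unit quaternion [x, y, z, w].
In Python, from station import r gives the robot as it stands.
- The arm moves only by the tool inch_along, called after ">>>" in YAML: its name, and indented under it one key for each argument. Schema: {"type":"object","properties":{"increments":{"type":"array","items":{"type":"array","items":{"type":"number"},"minItems":5,"maxItems":5},"minItems":1,"maxItems":20},"squeeze":{"type":"number"},"only":{"type":"string"},"quiet":{"type":"boolean"},"lines":{"type":"string"}},"required":["increments"],"additionalProperties":false}. increments is a list of rows, 1 to 20 of them, each of 5 numbers: dx, dy, dz in units of 25 mm, then a turn about the tool's z in units of 0.05 rad, then the opening from 0.0 (shut) to 1.0 (fully open); each row shifts and turns the commanded pose from where the row before left it, along the tool's axes as they then stand; what a row does not reach is not made up. A row lasts 1/8 s, in which the tool goes at most 0.0625 m and 0.188 rad, less where a joint would pass 70% of its speed; a pose out of reach is approached as far as the arm can. The fingers move at their own pace and stop on an object; squeeze is the grip in N (left out, the last holds). Time passes only in rows, so rows that do not move let the fingers close. The tool returns the time, the measured TCP pose, the force, the opening and the grip force at its end. only (a regular expression) keeps the lines of the reply that match it, lines (a string "A,B") keeps lines A to B, and quiet returns only ok. Input that does not fit is refused with a message, and nothing moves.
- r.state(): the state, without advancing time (a new reading comes with each control period).
- r.get_image(name): name is "side" or "top" or "wrist"; returns a dict with "color" (480x640x3 uint8, red, green, blue), "fovy" (degrees; the focal length in pixels is half the picture's height over the tangent of half this angle, whatever the lens; pixels are square), "cx", "cy" (the principal point, pixels), "origin" and "attitude" of the camera in the world. Camera axes: x right, y down, z forward; pixel columns grow to the right and rows downward; lengths in m; the calibration is good to about 2 mm. A picture is of the moment at which its call begins. There is no depth.
- r.sign_off(): hands the job in; it is judged then, once.
The state is a dict: "time": time; "joint_pos": joint angles; "joint_vel": joint speeds; "effort": joint torques, N m; "tcp_pos": TCP position; "eef_rot": TCP orientation; "ft_force": force on the tool from outside, world axes, zero at the start; "wrist_torque": the same for the moment, N m; "width": opening from 0.0 (shut) to 1.0 (fully open); "finger_force": force on a finger pad.
Only numpy, scipy, OpenCV 4.12 (cv2) and the standard library are available. Lean on these libraries where they do the work, as an engineer would, in place of code of your own. Each camera call takes 0.05 s, during which the arm holds its last target. There are 200 camera calls.

### The job

The next circuit board is about to be clamped in the board holder on the desk: slide the adjustable jaw, the one with the flat thumb plate, outward along the rods until it rests against the stop collar. Then ease the sprung jaw outward by its round post until its pointer is level with the point of the cursor on the rule, without letting it snap back, and finish while still holding it open there, so that the board can be dropped in. Do not shift the collar or the cursor, and leave everything else on the desk where it is.

Things in the scene. Friction and masses are not known exactly. Their poses are not given: they have to be found in the camera images.
- holder: circuit-board holder, stuck to the desk: black base plate 125 (x) x 350 (y) x 15 mm (x from -50 to +75 mm), an aluminium block 44 mm high at each end (inner faces at y = +-156 mm), two 8 mm steel rods along y at x = +-30 mm, 31 mm up; white rule along the far (+x) edge. Origin: on the desk, mid-length, between the rods; z up; +y the adjustable jaw's end, -y the sprung jaw's. Turned up to 0.45 rad
- carriage: adjustable jaw: aluminium block 86 (x) x 31 (y) mm on the rods, top 48 mm up, with an upright flat thumb plate 30 (x) x 10 (y) x 32 mm on top, reaching 80 mm above the desk. Origin: on the desk under the plate's centre; axes as the holder's. Slides with 4 N of friction and stays where left; outward is the holder's +y. Starts 40 to 90 mm short of the collar
- carriage_grip (a point): centre of the thumb plate, 66 mm above the desk
- carriage_end (a point): on the outer (+y) end face of the adjustable jaw, on the axis of the far (+x) rod: the spot that meets the collar
- collar_face (a point): centre of the inner (-y) face of the stop collar, a dark steel ring 22 mm across and 10 mm long with a cross screw, clamped on the far (+x) rod, 31 mm up; its place along the rod varies. The adjustable jaw rests against it when carriage_end meets this point (holder's y); a hard stop that stands about 100 N
- jaw: sprung jaw: aluminium block like the other, top 48 mm up, with an upright round knurled steel post on top, 16 mm across, 32 mm high, reaching 80 mm above the desk. Coil springs on the rods push it inward (+y); outward is the holder's -y. 3 N to start, 7 to 10 N at the cursor; flies back if let go. Travel 55 mm, starts fully in. Origin: on the desk under the post's axis; axes as the holder's
- jaw_grip (a point): on the axis of the post, 66 mm above the desk
- jaw_pointer (a point): tip of the sprung jaw's pointer, a steel finger 2.5 mm wide that reaches from the block to the rule on the far (+x) side, 56 mm in x from the post's axis and at the same y as that axis, 20.5 mm above the desk
- cursor_point (a point): point of the cursor, a dark steel saddle 12 mm wide clamped on the far edge of the base plate, whose point looks toward the rods at the rule, 20.5 mm above the desk; its place along the rule differs from start to start, 28 to 48 mm outward (holder's -y) of where the jaw's pointer starts
- board: circuit board 70 (x) x 130 (y) mm, 11 mm high with its parts, lying beyond the holder's far edge; leave alone. Origin: centre of its underside
- clip: steel binder clip, 41 x 20 mm and 51 mm high over its wire loops, standing beyond the holder's far edge; leave alone. Origin: centre of its foot
- screwdriver: screwdriver 180 mm long with a black handle, lying on the near side of the holder, roughly along it; leave alone. Origin: under its middle
- coaster: round ceramic coaster 96 mm across, 8 mm thick, on the left of the desk; leave alone. Origin: centre of its underside
- jar: clear plastic jar with a grey twist cap, 68 mm across, 104 mm high, on the left of the desk; leave alone. Origin: centre of its underside
- lamp: white battery lamp, foot 116 mm across with a slide switch, bent neck, 245 mm high, on the right of the desk; leave alone. Origin: centre of its underside
- carousel: white turntable carousel of pens, 140 mm across, 157 mm high, on the right of the desk; leave alone. Origin: centre of its underside

How it is judged:
On the way, in this order (a step that is already met when the one before it is completed fails the run):
1. the adjustable jaw rests against the stop collar (y of collar_face in the frame of carriage_end between -0.003 and 0.003 m), for 0.2 s.
2. the sprung jaw is pulled out until its pointer is level with the cursor's point (y of jaw_pointer in the frame of cursor_point between -0.005 and 0.005 m and contact force between the fingers and jaw above 2 N), for 0.3 s.
At the end, for the whole second after the job is handed in: The adjustable jaw rests against the stop collar (within 3 mm), and the gripper's fingers hold the sprung jaw still against its springs (more than 2 N between fingers and jaw, slower than 10 mm/s) with its pointer level with the cursor's point within 5 mm along the rule (all of step 1 and all of step 2 and linear speed of jaw below 0.01 m/s); the arm keeps its last pose, push and grip.
It fails at once if the sprung jaw snaps back or is jerked (faster than 0.4 m/s) (linear speed of jaw above 0.4 m/s).
It fails at once if the stop collar or the cursor is shifted by more than 4 mm (distance of any of collar_face, cursor_point from where it was at the start of the episode above 0.004 m).
It fails at once if something else on the desk is moved by more than 25 mm (distance of any of board, clip, screwdriver, coaster, jar, lamp, carousel from where it was at the start of the episode above 0.025 m).
It also fails if it takes over 40 s, if anything falls off the work surface, if the arm or the gripper's body presses on something with over 40 N, if the wrist force passes 120 N, or if a joint passes its speed limit or range.

## Working session

There is one attempt and no reset: what is moved stays moved. The work goes in short steps, Python scripts to look and compute and a tool call to move; the robot and the scene stay as the last step left them, time stands still between calls to the robot, and variables do not carry over. Pictures are saved under pics/ and viewed, at most 10 in all, crops included, and the job is handed in when it is done.

```bash
ls; mkdir -p pics
```

Run:
```python
from station import r
import cv2,json
s=r.state();print(s)
for n in("side","top","wrist"):
    i=r.get_image(n);cv2.imwrite(f"pics/{n}0.png",i["color"][:,:,::-1]);print(n,{k:v for k,v in i.items() if k!="color"})
```

```text
pics
station.py
{'time': 0.0, 'joint_pos': array([ 1.10890218e+00,  2.21208838e-01,  1.52762753e+00, -3.03520720e-05,
        1.39469119e+00, -1.26071705e-01]), 'joint_vel': array([ 0.00095747,  0.00017579, -0.00213396,  0.00063703, -0.00082765,
        0.00090945]), 'effort': array([ 4.84265056e-04, -4.94613111e+01, -3.87374961e+01,  7.02575175e-02,
        5.68285491e-02, -1.66894811e-04]), 'tcp_pos': array([0.20569736, 0.58955653, 0.24043924]), 'eef_rot': array([ 1.67120597e-01,  9.85935987e-01, -9.30274062e-04, -2.66037282e-04]), 'ft_force': array([ 0.26186585,  0.1426457 , -0.2387479 ]), 'wrist_torque': array([-0.06037092,  0.02290262,  0.02271308]), 'finger_force': 0.0, 'width': 1.001623026302572}
side {'fovy': 54.426205469847076, 'cx': 321.83381378226557, 'cy': 243.60213811080575, 'origin': array([ 0.35831637, -0.81057487,  0.85693031]), 'attitude': array([ 0.91402697, -0.11638487,  0.04857348, -0.38555139])}
top {'fovy': 51.38550198103111, 'cx': 315.72212834420344, 'cy': 240.09634343397835, 'origin': array([ 0.34330785, -0.03578397,  1.23704773]), 'attitude': array([-0.69725127,  0.71258092, -0.04910132,  0.06048282])}
wrist {'fovy': 71.99764792317045, 'cx': 319.1007998293946, 'cy': 241.1530330409339, 'origin': array([0.13578327, 0.61340971, 0.38250506]), 'attitude': array([0.80785513, 0.57311047, 0.07897286, 0.11259562])}
```

View pics/top0.png

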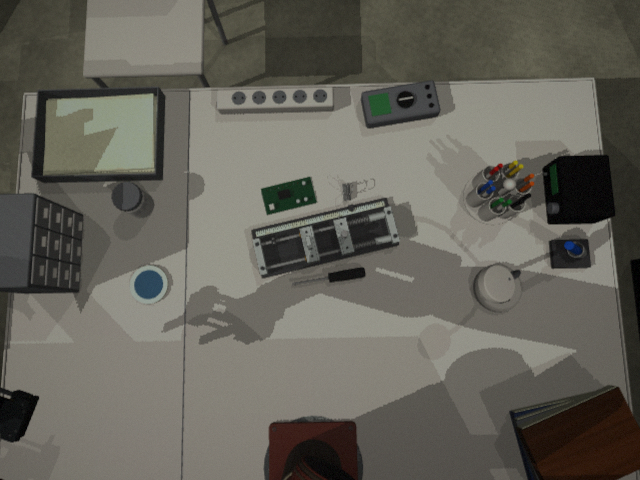

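View pics/side0.png

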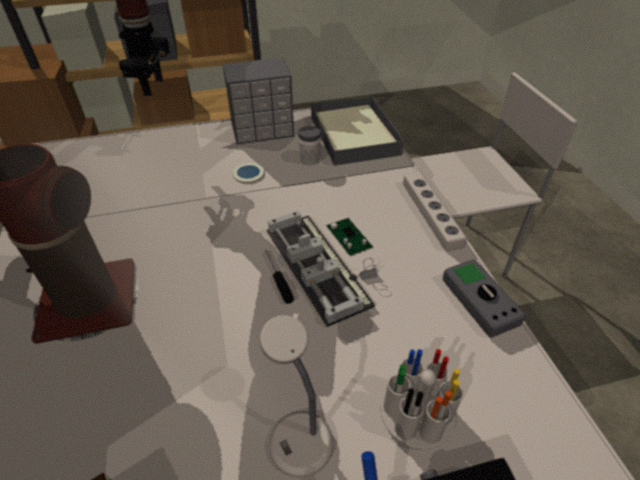

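The top view shows the holder centred near (326,237), with the sprung jaw on the right and the adjustable jaw on the left. The side view agrees. Next I'll project known points as a check and enlarge the holder.

Create h.py:
```python
import numpy as np,cv2
from scipy.spatial.transform import Rotation as R
from station import r
def cam(n):
    i=r.get_image(n);i["f"]=240/np.tan(np.radians(i["fovy"])/2);i["R"]=R.from_quat(i["attitude"]).as_matrix();return i
def proj(i,p):
    c=(np.asarray(p)-i["origin"])@i["R"];return i["f"]*c[...,:2]/c[...,2:]+[i["cx"],i["cy"]]
def ray(i,uv,z):
    uv=np.atleast_2d(uv);d=np.c_[(uv-[i["cx"],i["cy"]])/i["f"],np.ones(len(uv))]@i["R"].T
    return i["origin"]+d*((z-i["origin"][2])/d[:,2])[:,None]
def crop(i,x,y,w,h,k,name):
    cv2.imwrite(name,cv2.resize(i["color"][y:y+h,x:x+w,::-1],None,fx=k,fy=k,interpolation=cv2.INTER_CUBIC))
```

Run:
```python
from h import *
t=cam("top");s=cam("side")
print([proj(c,[[0,0,0],[.206,.59,.242]]).round() for c in(t,s)])
crop(t,240,190,170,95,4.7,"pics/topc.png");crop(s,255,200,130,130,4.6,"pics/sidec.png")
```

```text
[array([[313., 467.],
       [  5., 396.]]), array([[ 88., 298.],
       [153.,  81.]])]
```

View pics/topc.png

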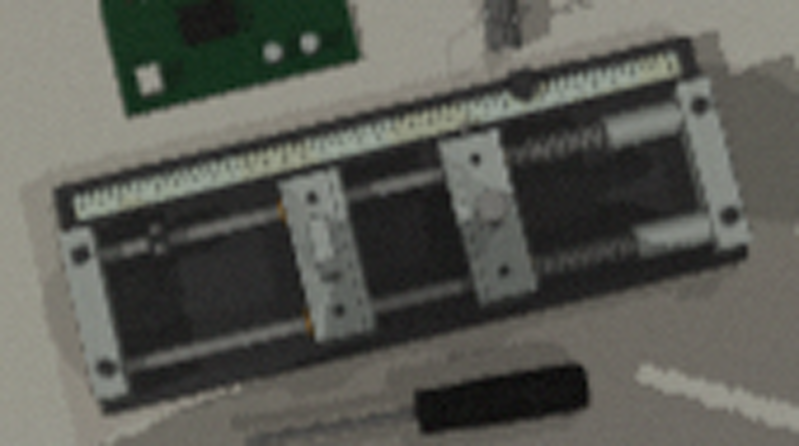

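View pics/sidec.png

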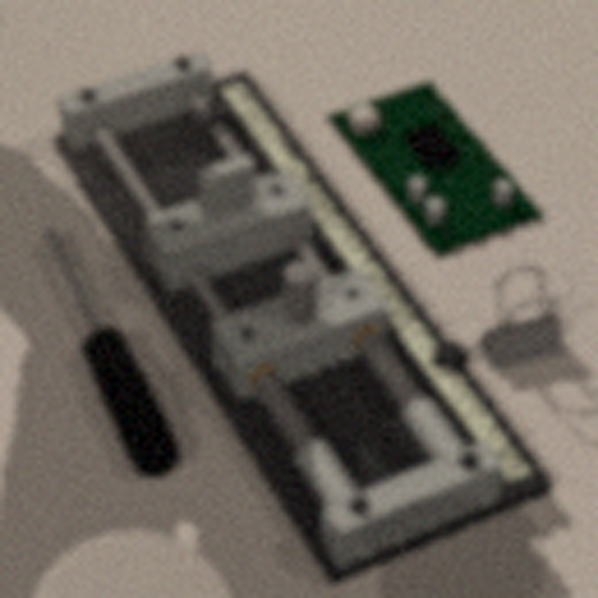

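Top crop: base corners at about (57,188), (688,38), (745,255), (103,410). Collar is at (158,240), carriage plate at (320,240), post at (490,207) and cursor at (524,85).

Add to h.py:
```python
def fit(P,L):  # 2D rigid fit: world = o + Rot(L)
    P=np.asarray(P)[:,:2];L=np.asarray(L,float);pc,lc=P.mean(0),L.mean(0)
    H=(P-pc).T@(L-lc);a=np.arctan2(H[1,0]-H[0,1],H[0,0]+H[1,1])
    M=np.array([[np.cos(a),-np.sin(a)],[np.sin(a),np.cos(a)]]);o=pc-M@lc
    return o,a,M,np.linalg.norm(P-(L@M.T+o),axis=1)
```

Run:
```python
from h import *
t=cam("top")
px=lambda *a:np.array(a)/4.7+[240,190]-.4
C=ray(t,px((57,188),(688,38),(745,255),(103,410)),.015)
o,a,M,e=fit(C,[(.075,.175),(.075,-.175),(-.05,-.175),(-.05,.175)])
print(o,a,e)
for n,q,z in(("collar",(158,240),.04),("plate",(320,240),.08),("post",(490,207),.08),("cursor",(524,85),.02)):
    w=ray(t,px(q),z)[0];print(n,w,(w[:2]-o)@M)
s=r.state();w=cam("wrist");T=R.from_quat(s["eef_rot"]).as_matrix()
print("tool",T.round(3),"cam in tool",(w["origin"]-s["tcp_pos"])@T,(T.T@w["R"]).round(3))
```

```text
[ 0.53026626 -0.0425458 ] 0.21376324821730489 [0.00372705 0.00286196 0.00353143 0.0023012 ]
collar [0.53172552 0.08503163 0.04      ] [0.02849019 0.12436414]
plate [ 5.23555298e-01 -5.93138911e-05  8.00000000e-02] [0.00245482 0.04294313]
post [ 0.53828625 -0.08538527  0.08      ] [-0.00125047 -0.04356578]
cursor [ 0.61354785 -0.10786964  0.02      ] [ 0.06752832 -0.08150431]
tool [[-0.944  0.33  -0.   ]
 [ 0.33   0.944 -0.001]
 [ 0.    -0.001 -1.   ]] cam in tool [ 0.07389482 -0.00083715 -0.14194881] [[-0.001 -0.962 -0.273]
 [ 1.    -0.001 -0.   ]
 [-0.    -0.273  0.962]]
```
Great. Holder yaw 0.214. Carriage outer end at y=.0429+.0155=.0584; collar inner face ~ .124-.005=.119. Gap ~61mm. Cursor offset: -.0815 vs -.0436: 38 mm.

Holder yaw is 0.214 rad. The plate is about 61 mm short of the collar and the cursor about 38 mm beyond the pointer, both within the stated ranges. I'll align the tool's y with the holder's y and go above the plate.

Careful with the scale: shifts go in units of 25 mm and turns go in units of 0.05 rad. That gives: -0.0585 m is -2.34, 0.003 m is 0.12, -0.183 rad is -3.66.

>>> inch_along:
  increments:
    - [0,0,0,-3.66,0.6]
    - [0,0,0,-3.66,0.6]
    - [0,0,0,-3.68,0.6]
    - [-0.68,-2.34,0.12,0,0.6]
    - [-0.68,-2.34,0.12,0,0.6]
    - [-0.68,-2.34,0.12,0,0.6]
    - [-0.68,-2.34,0.12,0,0.6]
    - [-0.68,-2.34,0.12,0,0.6]
    - [-0.68,-2.34,0.12,0,0.6]
    - [-0.68,-2.34,0.12,0,0.6]
    - [-0.68,-2.34,0.12,0,0.6]
    - [-0.68,-2.34,0.12,0,0.6]
    - [-0.68,-2.34,0.12,0,0.6]
    - [-0.68,-2.34,0.12,0,0.6]
    - [0,0,0,0,0.6]
  squeeze: 40

```text
time: 2.22
tcp_pos: [0.5266, -0.0026, 0.2083]
eef_rot: [-0.104, 0.995, -0.0, -0.0]
ft_force: [0.4, 0.1, -0.2]
width: 0.601
finger_force: 0.0
```

Run:
```python
from h import *
w=cam("wrist");cv2.imwrite("pics/w1.png",w["color"][:,:,::-1])
print(r.state()["tcp_pos"],r.state()["eef_rot"])
```

```text
[ 0.52571249 -0.00057124  0.20822152] [-1.05056582e-01  9.94466158e-01  2.06479043e-04 -3.64065371e-04]
```

View pics/w1.png

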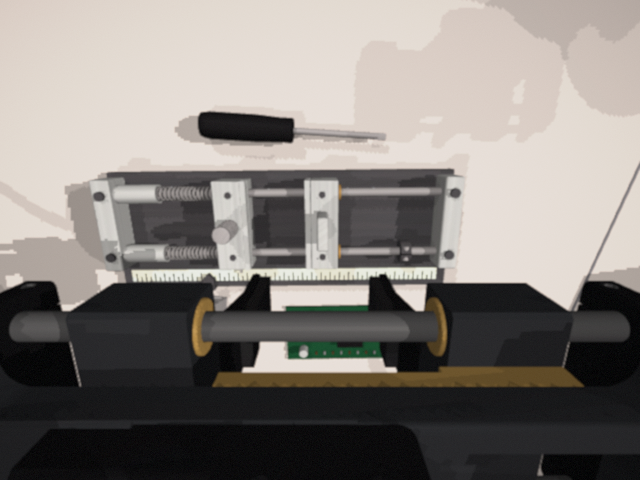

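The wrist view shows the post top at about (225,232), the plate at (321,228), the collar at (405,251) and the cursor at (209,280). I'll enlarge it for precise pixels.

Run:
```python
from h import *
w=cam("wrist");c=w["color"][165:290,195:420,::-1];np.save("w1.npy",w,allow_pickle=True)
c=cv2.resize(c,None,fx=3.5,fy=3.5,interpolation=cv2.INTER_CUBIC)
cv2.imwrite("pics/w1c.png",np.clip(c*1.2,0,255).astype(np.uint8))
```

```text
(no output)
```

View pics/w1c.png

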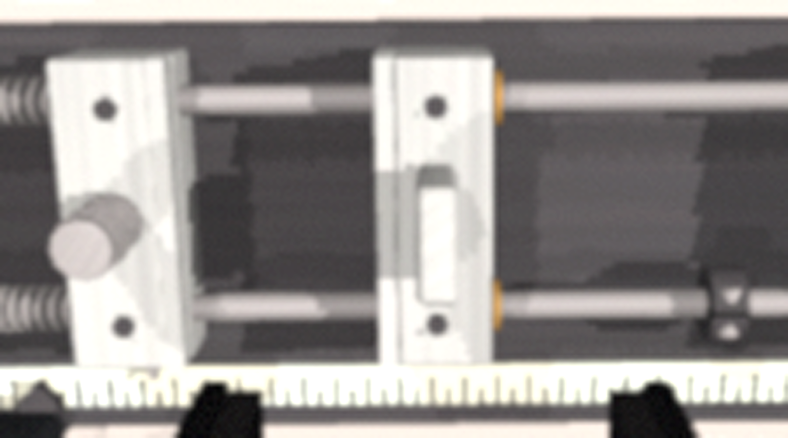

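Run:
```python
from h import *
w=np.load("w1.npy",allow_pickle=True).item()
px=lambda *a:np.array(a)/3.5+[195,165]-.36
o=np.array([.53027,-.04255]);a=.2138;M=R.from_euler("z",a).as_matrix()[:2,:2]
near=ray(w,[(108,173),(455,170)],.015);d=near[1]-near[0];print("near len",np.linalg.norm(d),"yaw",np.arctan2(-d[0],d[1]),(near[:,:2]-o)@M)
for n,q,z in(("plate",(437,244),.08),("post",(80,250),.08),("jscrew",(105,108),.048),("jscrew2",(124,326),.048),("cscrew",(435,106),.048),("cscrew2",(437,324),.048),("collar",(707,303),.033),("collartop",(730,303),.042),("cursor",(38,383),.0205),("pointer?",(145,372),.0205)):
    p=ray(w,px(q),z)[0];print(n,p.round(4),((p[:2]-o)@M).round(4))
s=r.state();T=R.from_quat(s["eef_rot"]).as_matrix()
p=ray(w,px((437,244)),.08)[0];p[2]=.073;print("to plate",(p-s["tcp_pos"])@T,np.arctan2(-T[0,1],T[1,1]))
```

```text
near len 0.3453860480200923 yaw 0.217753591775691 [[-0.04662498 -0.16904733]
 [-0.04799049  0.17633601]]
plate [ 0.522  -0.0021  0.08  ] [0.0005 0.0413]
post [ 0.5414 -0.0862  0.08  ] [ 0.0016 -0.045 ]
jscrew [ 0.5123 -0.0928  0.048 ] [-0.0282 -0.0453]
jscrew2 [ 0.5709 -0.0798  0.048 ] [ 0.0318 -0.045 ]
cscrew [ 0.4939 -0.0086  0.048 ] [-0.0284  0.0409]
cscrew2 [0.5525 0.0044 0.048 ] [0.0317 0.0412]
collar [0.535  0.0802 0.033 ] [0.0307 0.1189]
collartop [0.5314 0.0837 0.042 ] [0.0279 0.1231]
cursor [ 0.6053 -0.1086  0.0205] [ 0.0593 -0.0805]
pointer? [ 0.595  -0.0772  0.0205] [ 0.0559 -0.0476]
to plate [ 0.00360364 -0.00224329  0.13525987] 0.2124236209325823
```

Both views agree on y to within 2 mm, and the screws confirm y = +0.041 for the plate and -0.045 for the post. Descend and grip the plate.

>>> inch_along:
  increments:
    - [0.144,-0.088,1.8,0,0.6]
    - [0,0,1.8,0,0.6]
    - [0,0,1.8,0,0.6]
    - [0,0,0,0,0.6]
    - [0,0,0,0,0]
    - [0,0,0,0,0]
    - [0,0,0,0,0]
    - [0,0,0,0,0]
  squeeze: 40

```text
time: 3.32
tcp_pos: [0.523, -0.002, 0.0745]
eef_rot: [-0.107, 0.994, -0.0, 0.001]
ft_force: [-1.0, 0.4, -0.5]
width: 0.231
finger_force: 0.0
```

>>> inch_along:
  increments:
    - [0,0,0,0,0]
    - [0,0,0,0,0]
    - [0,0,0,0,0]

```text
time: 3.7
tcp_pos: [0.5226, -0.0017, 0.0739]
eef_rot: [-0.107, 0.994, 0.0, 0.0]
ft_force: [-1.3, 1.4, 4.6]
width: 0.11
finger_force: 40.0
```

>>> inch_along:
  increments:
    - [0,0.4,0,0,0]
    - [0,0.44,0,0,0]
    - [0,0.44,0,0,0]
    - [0,0.44,0,0,0]
    - [0,0.4,0,0,0]
    - [0,0,0,0,0]
    - [0,0,0,0,0]

```text
time: 4.58
tcp_pos: [0.5109, 0.0508, 0.0738]
eef_rot: [-0.107, 0.994, 0.0, -0.0]
ft_force: [-2.0, 0.9, 5.2]
width: 0.112
finger_force: 40.0
```

The plate is gripped at about 10 mm wide and has moved 53 mm. Now creep to contact.

>>> inch_along:
  increments:
    - [0,0.08,0,0,0]
    - [0,0.08,0,0,0]
    - [0,0.08,0,0,0]
    - [0,0,0,0,0]

```text
time: 5.08
tcp_pos: [0.5099, 0.0557, 0.0739]
eef_rot: [-0.107, 0.994, -0.0, 0.0]
ft_force: [-2.2, -4.0, 5.8]
width: 0.112
finger_force: 40.0
```

>>> inch_along:
  increments:
    - [0,0.06,0,0,0]
    - [0,0,0,0,0]

```text
time: 5.32
tcp_pos: [0.5095, 0.0571, 0.0738]
eef_rot: [-0.107, 0.994, -0.001, -0.0]
ft_force: [-2.4, -2.9, 5.8]
width: 0.112
finger_force: 40.0
```

>>> inch_along:
  increments:
    - [0,0.06,0,0,0]
    - [0,0,0,0,0]

```text
time: 5.58
tcp_pos: [0.5092, 0.0586, 0.0738]
eef_rot: [-0.107, 0.994, -0.001, -0.0]
ft_force: [-0.3, -4.1, 6.8]
width: 0.114
finger_force: 40.0
```

To row units: 0.0015 m is 0.06.

>>> inch_along:
  increments:
    - [0,0.06,0,0,0]
    - [0,0,0,0,0]

```text
time: 5.82
tcp_pos: [0.5089, 0.06, 0.0738]
eef_rot: [-0.107, 0.994, -0.001, -0.0]
ft_force: [-2.1, -4.6, 5.8]
width: 0.113
finger_force: 40.0
```

>>> inch_along:
  increments:
    - [0,0.06,0,0,0]
    - [0,0,0,0,0]

```text
time: 6.08
tcp_pos: [0.5089, 0.0603, 0.0739]
eef_rot: [-0.107, 0.994, -0.002, 0.0]
ft_force: [-1.0, -9.3, 4.3]
width: 0.11
finger_force: 40.0
```

Run:
```python
from h import *
w=cam("wrist");crop(w,250,120,300,200,2.6,"pics/w2.png")
```

```text
(no output)
```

View pics/w2.png

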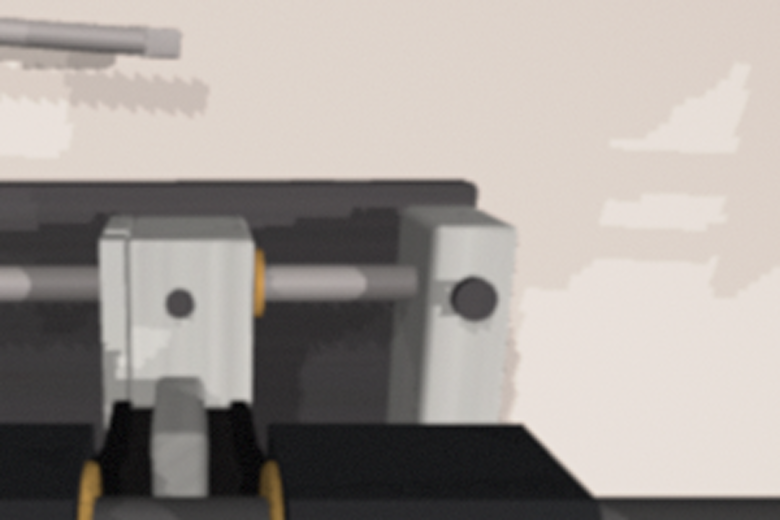

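The plate is gripped, but the gripper hides the collar in this view. The force jump to 9 N after about 63 mm of travel (62 predicted) points to contact. One more nudge will confirm it.

>>> inch_along:
  increments:
    - [0,0.06,0,0,0]
    - [0,0,0,0,0]
    - [0,0,0,0,0]

```text
time: 6.5
tcp_pos: [0.5088, 0.0604, 0.0739]
eef_rot: [-0.107, 0.994, -0.003, 0.0]
ft_force: [-0.2, -14.5, 2.8]
width: 0.109
finger_force: 40.0
```

Firm contact: the force keeps rising with no motion. Relax, release, lift and move toward the post, then look.

To row units: -0.06 m is -2.4, -0.05 m is -2.

>>> inch_along:
  increments:
    - [0,-0.08,0,0,0]
    - [0,0,0,0,0.3]
    - [0,0,0,0,0.5]
    - [0,0,0,0,0.5]
    - [0,0,-2,0,0.5]
    - [0,0,-2.4,0,0.5]
    - [0,-2,0,0,0.5]
    - [0,-2,0,0,0.5]
    - [0,-1.96,0,0,0.5]
    - [0,0,0,0,0.5]

```text
time: 7.75
tcp_pos: [0.5407, -0.0871, 0.1835]
eef_rot: [-0.105, 0.994, -0.0, 0.0]
ft_force: [-0.4, 0.1, 0.5]
width: 0.503
finger_force: 0.0
```

Run:
```python
from h import *
w=cam("wrist");np.save("w3.npy",w,allow_pickle=True)
crop(w,240,140,260,160,3,"pics/w3.png")
```

```text
(no output)
```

View pics/w3.png

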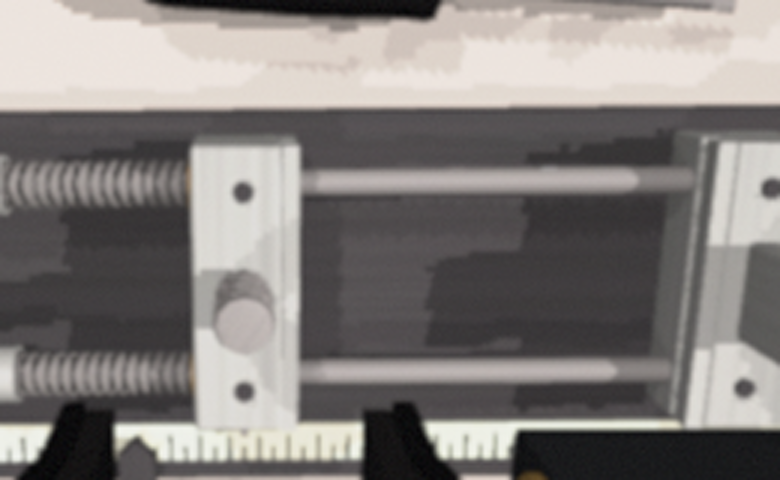

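The jaw's screws are at (243,192) and (244,391), the post top at (245,325) and the cursor point at (136,440). The carriage's screws are at (771,187) and (743,388).

Run:
```python
from h import *
w=np.load("w3.npy",allow_pickle=True).item()
px=lambda *a:np.array(a)/3+[240,140]-.33
o=np.array([.53027,-.04255]);a=.2138;M=R.from_euler("z",a).as_matrix()[:2,:2]
for n,q,z in(("post",(245,325),.08),("jscrew",(243,192),.048),("jscrew2",(244,391),.048),("cscrew",(771,187),.048),("cscrew2",(743,388),.048),("cursor",(136,440),.0205),("pointer",(245,430),.0205)):
    p=ray(w,px(q),z)[0];print(n,p.round(4),((p[:2]-o)@M).round(4))
s=r.state();T=R.from_quat(s["eef_rot"]).as_matrix()
p=ray(w,px((245,325)),.08)[0];p[2]=.073;print("to post",(p-s["tcp_pos"])@T,np.arctan2(-T[0,1],T[1,1]))
```

```text
post [ 0.5413 -0.0865  0.08  ] [ 0.0015 -0.0453]
jscrew [ 0.5127 -0.093   0.048 ] [-0.0279 -0.0456]
jscrew2 [ 0.5711 -0.0802  0.048 ] [ 0.0319 -0.0455]
cscrew [0.4804 0.052  0.048 ] [-0.0287  0.103 ]
cscrew2 [0.5392 0.065  0.048 ] [0.0316 0.1032]
cursor [ 0.6057 -0.1094  0.0205] [ 0.0595 -0.0813]
pointer [ 0.5947 -0.0747  0.0205] [ 0.0561 -0.0451]
to post [-0.00081641 -0.00133605  0.11019252] 0.21154344938785483
```

The carriage's end is at 0.1185 and the collar face at 0.119, so it rests against the collar. The jaw needs about 36 mm of travel. Descend on the post and grip.

To row units: 0.06 m is 2.4, 0.05 m is 2.

>>> inch_along:
  increments:
    - [-0.032,-0.052,2,0,0.5]
    - [0,0,2.4,0,0.5]
    - [0,0,0,0,0.5]
    - [0,0,0,0,0]
    - [0,0,0,0,0]
    - [0,0,0,0,0]
    - [0,0,0,0,0]
    - [0,0,0,0,0]
    - [0,0,0,0,0]
  squeeze: 50

```text
time: 8.93
tcp_pos: [0.5425, -0.0854, 0.0753]
eef_rot: [-0.107, 0.994, -0.0, 0.001]
ft_force: [-0.7, 2.3, 7.3]
width: 0.17
finger_force: 50.0
```

>>> inch_along:
  increments:
    - [0,-0.16,0,0,0]
    - [0,-0.24,0,0,0]
    - [0,-0.24,0,0,0]
    - [0,-0.24,0,0,0]
    - [0,-0.2,0,0,0]
    - [0,-0.12,0,0,0]
    - [0,-0.08,0,0,0]
    - [0,0,0,0,0]
    - [0,0,0,0,0]

```text
time: 10.05
tcp_pos: [0.5492, -0.1156, 0.0753]
eef_rot: [-0.107, 0.994, 0.001, 0.001]
ft_force: [-1.2, 6.0, 8.3]
width: 0.171
finger_force: 50.0
```

Run:
```python
from h import *
w=cam("wrist");np.save("w4.npy",w,allow_pickle=True)
t=cam("top");np.save("t4.npy",t,allow_pickle=True)
a=cv2.resize(w["color"][150:330,230:430],None,fx=3.2,fy=3.2,interpolation=cv2.INTER_CUBIC)
cv2.imwrite("pics/w4.png",a[:,:,::-1]); crop(t,240,190,170,95,4.7,"pics/t4.png")
```

```text
(no output)
```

View pics/w4.png

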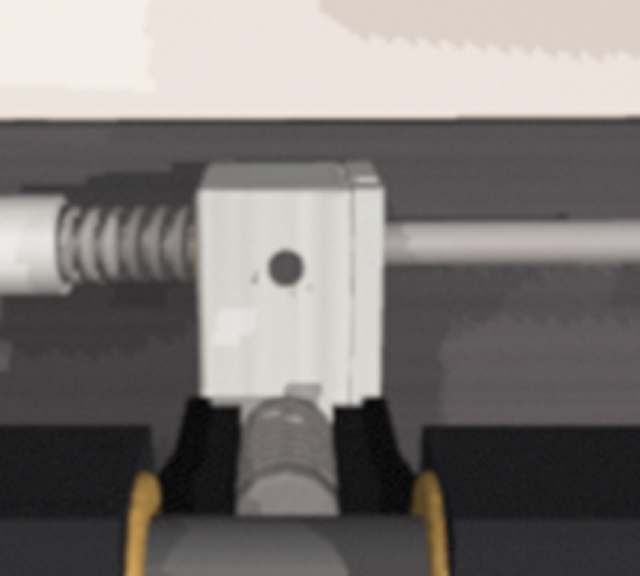

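The post is held between the pads, and the jaw's near screw is at (286,267) in the crop. Now its y.

Run:
```python
from h import *
w=np.load("w4.npy",allow_pickle=True).item()
o=np.array([.53027,-.04255]);M=R.from_euler("z",.2138).as_matrix()[:2,:2]
p=ray(w,np.array([286,267])/3.2+[230,150]-.34,.048)[0];print(((p[:2]-o)@M).round(4))
print((r.state()["tcp_pos"][:2]-o)@M)
```

```text
[-0.0279 -0.0765]
[ 0.00297425 -0.07535066]
```

View pics/t4.png

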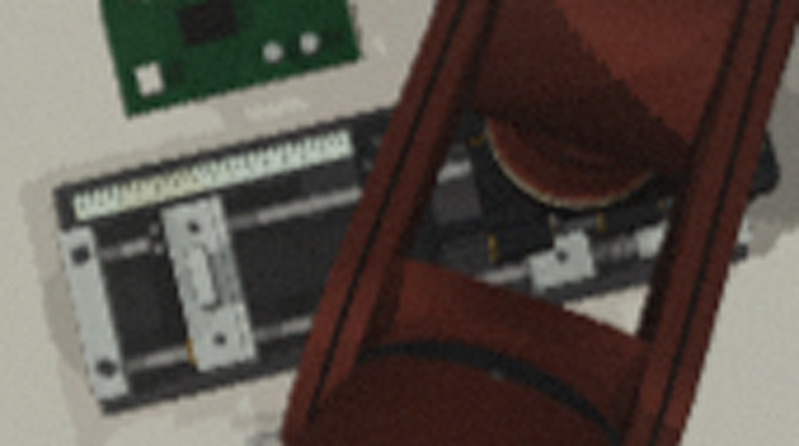

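The carriage sits right beside the collar at (157,240), and the jaw's y is -0.0765. I'll cross-check the travel target with pixels already read from the first side crop: jaw screws (352,293) and (247,333), cursor point about (437,352).

Run:
```python
from h import *
s=cam("side");o=np.array([.53027,-.04255]);M=R.from_euler("z",.2138).as_matrix()[:2,:2]
for q,z in(((352,293),.048),((247,333),.048),((437,352),.0205)):
    p=ray(s,np.array(q)/4.6+[255,200]-.4,z)[0];print(((p[:2]-o)@M).round(4))
```

```text
[ 0.0313 -0.0425]
[-0.0293 -0.0432]
[ 0.0636 -0.077 ]
```

>>> inch_along:
  increments:
    - [0,-0.08,0,0,0]
    - [0,-0.08,0,0,0]
    - [0,-0.04,0,0,0]
    - [0,0,0,0,0]
    - [0,0,0,0,0]
    - [0,0,0,0,0]

```text
time: 10.95
tcp_pos: [0.5502, -0.1202, 0.0753]
eef_rot: [-0.107, 0.994, 0.001, 0.001]
ft_force: [-1.4, 7.7, 8.8]
width: 0.169
finger_force: 50.0
```

All estimates fall at 34–38 mm, and the jaw is now at about 35.6. One numeric check of the jaw's screw and that it is still, then hand in.

Run:
```python
from h import *
w=cam("wrist");o=np.array([.53027,-.04255]);M=R.from_euler("z",.2138).as_matrix()[:2,:2]
b=cv2.cvtColor(w["color"],cv2.COLOR_RGB2GRAY)[222:246,305:334]
n,_,st,c=cv2.connectedComponentsWithStats((b<140).astype(np.uint8))
for k in range(1,n):
    p=ray(w,c[k]+[305,222],.048)[0];print(st[k],((p[:2]-o)@M).round(4))
s=r.state();print(s["tcp_pos"],s["ft_force"],s["finger_force"],abs(s["joint_vel"]).max())
```

```text
[ 9  6 11 11 92] [-0.0278 -0.0813]
[ 0.55021153 -0.12022984  0.07528279] [-0.6345425   8.03703529  8.73710975] 50.00080573372543 0.0013818463168987177
```

The jaw is at y = -0.0813 and the cursor at -0.0805 to -0.0813, steady, with an 8 N spring load. Handing in.

```bash
python3 -c "
from station import r
print(r.sign_off())"
```

```text
the job is handed in; nothing more can be done
None
```

I handed the job in with the adjustable jaw resting against the collar and the sprung jaw held open, its pointer level with the cursor to within about 1 mm by my measurements; sign-off returned no verdict.

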